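# Tip the cassette trough

## Task

Open the red gate of the metal tipping tray fully, then press the tray's yellow tab down until the tray rests firmly on the rubber buffer beneath it and keep it there gently until all three specimen cassettes have slid down to the tab end, and a second longer. Then let the tray rise slowly under your finger, without letting it snap back, until it is level again with the cassettes still at the tab end and the gate open. Do not overload the buffer, do not touch the cassettes, and leave everything else on the bench alone.

Things in the scene. Friction and masses are not known exactly. Their poses are not given: they have to be found in the camera images.
- tray: Aluminium trough, inside 290 x 56 mm, walls 28 mm high, 4 mm thick, hinged across its middle on a grey stand. Origin: on the hinge line, mid inner floor, 110 mm above the bench. x: along the tray to the end with the yellow tab; y: across, to the side of the gate's knob; z: up out of the floor. Level at rest; pressing the tab turns it about +y, at most 0.56 rad. Cassettes begin to slide at 0.14 to 0.25 rad.
- press_tab (a point): The point to press: middle of the flat yellow tab's upper face, at 172, 0, 28 mm in the tray's frame, flush with the rim. The tab sticks out 42 mm, is 64 mm wide, 4 mm thick. On the way down it stays within 10 mm of a vertical line and sinks 45 to 85 mm before the tray meets the buffer. If let go the tray snaps up; keep its turning below 1.2 rad/s (0.2 m/s at the tab) both ways.
- hinge (a point): Middle of the tray's hinge (same point as the tray's origin). A spring lifts the tray back to level: 0.5 N m at level plus 1 N m per rad of tilt, so about 3 N at the tab to start and 5 N at 0.35 rad; hardly damped. A push of 10 to 11 N in all on the tab puts 6 to 8 N on the buffer's pad; each further 1 N at the tab adds about 1.3 N.
- stop: Buffer post under the tray's tab half, 115 mm from the hinge line: loose 0.8 kg steel foot 52 mm across on the stand, stem, and 24 mm rubber pad that stops the tray. Origin: centre of the foot's underside. The stem's height differs each time and is not given: the tray meets the pad at a tilt of 0.26 to 0.47 rad; feel for it. Pad: 10 N per mm; resting firmly is 4 N or more on it, 16 N the most it may bear.
- gate (a joint): Red gate, a 4 mm plate 27 mm high across the tray, 30 mm from the hinge line on the side away from the tab; it holds the cassettes back. Slides out through the tray's side wall towards the tray's +y. Value in m: 0 shut, 0.065 fully open at its stop (0.060 or more counts as open). Friction about 2.5 N; it stays where it is left.
- gate_knob (a point): Centre of the upper part of the gate's knob, an upright red post 14 x 14 mm (sides along the tray's x and y) outside the tray's side wall. Its top is 12 mm above this point (62 mm above the tray's floor); it is free down to the rim's level, 22 mm below this point. It moves with the gate towards the tray's +y.
- cassette0: White plastic specimen cassette, 26 x 40 x 9 mm, 18 to 35 g, lying flat on the tray's floor behind the gate, one of three in a row in any order. Origin: centre of its underside; z up.
- cassette1: Orange plastic specimen cassette, 26 x 40 x 9 mm, 18 to 35 g, lying flat on the tray's floor behind the gate, one of three in a row in any order. Origin: centre of its underside; z up.
- cassette2: Green plastic specimen cassette, 26 x 40 x 9 mm, 18 to 35 g, lying flat on the tray's floor behind the gate, one of three in a row in any order. Origin: centre of its underside; z up.
- dropper: Small amber dropper bottle, 34 mm across, 62 mm high, beside the stand. Bystander, to be left alone. Origin: centre of its underside.
- timer: Grey bench timer, 50 x 70 x 18 mm, lying beside the stand. Bystander, to be left alone. Origin: centre of its underside.
- dish: Clear closed dish, 60 mm across, 14 mm high, beside the stand. Bystander, to be left alone. Origin: centre of its underside.
- slidebox: Blue slide box, 85 x 100 x 34 mm. Bystander, to be left alone. Origin: centre of its underside.
- jar: White jar with red lid, 60 mm across, 85 mm high. Bystander, to be left alone. Origin: centre of its underside.
- reagent: Amber bottle with blue cap, 60 mm across, 150 mm high. Bystander, to be left alone. Origin: centre of its underside.
- pen: Black marker pen with red cap, 120 x 12 x 12 mm. Bystander, to be left alone. Origin: centre of its underside.
Mind the look-alikes: they are no part of the job. There is more than one size of the cassette2; the job needs the smaller.

How it is judged:
On the way, in this order (a step that is already met when the one before it is completed fails the run):
1. the gate is fully open, with the tray still level (value of joint gate above 0.06 m and angle between tray's own z axis and vertical below 0.06 rad), for 0.2 s.
2. the tray rests on the buffer (4 N or more) with all three cassettes in the tab half, for 0.8 s (contact force between stop and tray above 4 N and value of joint gate above 0.06 m and x of each of cassette0, cassette1, cassette2 in the frame of tray above 0.03 m), for 0.8 s.
At the end, for the whole second after the job is handed in: The gate is open (60 mm or more), the tray is back level (within 0.03 rad) and still, and all three cassettes lie at rest flat on its floor in the tab half, more than 30 mm past the hinge line (value of joint gate above 0.06 m and angle between tray's own z axis and vertical below 0.03 rad and angular speed of tray below 0.05 rad/s and x of each of cassette0, cassette1, cassette2 in the frame of tray above 0.03 m and z of each of cassette0, cassette1, cassette2 in the frame of tray below 0.006 m and linear speed of each of cassette0, cassette1, cassette2 below 0.02 m/s); the robot touches nothing.
It fails at once if the buffer is overloaded (more than 16 N) (contact force between stop and tray above 16 N).
It fails at once if the tray swings fast or snaps back (over 1.2 rad/s) (angular speed of tray above 1.2 rad/s).
It fails at once if the robot touches a cassette (contact force between any of the fingers, the arm and cassette0 above 0.3 N or contact force between any of the fingers, the arm and cassette1 above 0.3 N or contact force between any of the fingers, the arm and cassette2 above 0.3 N).
It fails at once if a cassette leaves the tray (z of any of cassette0, cassette1, cassette2 in the frame of tray above 0.028 m or z of any of cassette0, cassette1, cassette2 in the frame of tray below -0.01 m).
It fails at once if a bystander or the buffer post is moved by over 20 mm (distance of any of dropper, timer, dish, slidebox, jar, reagent, pen, stop from where it was at the start of the episode above 0.02 m).
It also fails if it takes over 51 s, if anything falls off the work surface, if the arm or the gripper's body presses on something with over 40 N, if the wrist force passes 120 N, or if a joint passes its speed limit or range.

## Robot

A 6-joint arm with a two-finger parallel gripper is mounted at the origin on the work surface. World frame = base frame: x ahead of the robot, y to its left, z up, the work surface at z = 0. Lengths are in m, angles in rad, forces in N, time in s.
With the tool pointing down it reaches from about 0.25 to 0.775 m from the base axis. Payload 4 kg.
Tool frame: the origin (TCP) lies between the finger pads; the fingertips stand 17 mm ahead of it and the grasp point (between the pads) lies 2 mm behind it; z points along the fingers, y is the direction in which the jaws open and shut (so a half turn about z gives the same grasp; the last joint's range is limited). The gripper opens to 85 mm and grips with 20 to 120 N. Pads are 22 mm wide; open, the fingers measure 114 mm over their backs; the gripper's body (76 mm by 85 mm) begins 54 mm behind the grasp point. The pads swing forward as they close: fully open they stand 13 mm farther back than shut.
Start: joints at [-1.256, 0.087, 1.371, -0, 1.684, -0.103], TCP at [0.223, -0.503, 0.248] pointing down, gripper open.
Joint ranges: [-3.1, 3.1], [-0.76, 2.03], [0.27, 2.55], [-1.08, 4.22], [0.17, 2.65], [-2.57, 2.57]. Speed limits (rad/s): [2.79, 2.79, 3.14, 3.14, 3.14, 3.14].

## Interface

Orientations are given as a unit quaternion [x, y, z, w].
In Python, from plant import sensors, optics, arm gives the robot as it stands. The module is installed in compiled form; this text tells all that it offers.
- The arm moves only by the tool send_rows, never from a script. Its argument "targets" is a list of rows, each a list of 3 entries, a list of its own where there are three numbers: the shift along the tool's x, y, z in cm, then the turn about the tool's z in rad, then the opening in per cent of the stroke, from 0 (shut) to 100 (fully open). A call has 1 to 12 rows; each row shifts and turns the commanded pose from where the row before left it, along the tool's axes as they then stand; what a row does not reach is not made up. A row lasts 1/10 s, in which the tool goes at most 50 mm and 8.59 degrees, less where a joint would pass 70% of its speed; a pose out of reach is approached as far as the arm can. A call is refused whole if a number of a shift passes 5 or a number of a turn 0.15, either way. A call with a gripper value outside its range is refused whole. The fingers move at their own pace and stop on an object; "newtons" is the grip in N (left out, the last holds). Time passes only in rows, so rows that do not move let the fingers close. It gives the time, the measured TCP pose, the force and the opening at its end, in the units of the state.
- sensors.get_state(): the state, without advancing time (a new reading comes with each control period).
- optics.snapshot(name): name is "side" or "top"; returns a dict with "frame" (480x640x3 uint8, red, green, blue), "mtx" (3x3 intrinsics, pixels), "pose" (4x4, takes a point from camera to world coordinates). Camera axes: x right, y down, z forward; pixel columns grow to the right and rows downward; lengths in m; the calibration is good to about 2 mm. A picture is of the moment at which its call begins. There is no depth.
- arm.finish_job(): hands the job in, once; it reports no verdict.
Trained networks look in the newest picture that a camera, given by its name, has taken for a name from the list of things; names that differ only in an ending like _2 or _b are one class to them, and where a whole thing is asked for, a point or a joint stands for the part that bears it (a point fixed in the world has none). Each returns a list of dicts, best first, with "score" (0 to 1); they miss things now and then, are a little off and sometimes report something else, mostly with a low value. They report only what shows in the picture. A call takes as long as a camera call. They do not tell look-alikes from the thing itself.
- optics.recognise(target, camera): "location" ([x, y, z] in m, in world coordinates, good to about 4 mm: the middle of the surface that is visible of it).
- optics.silhouettes(target, camera): "mask" (480x640 bool, what is visible of it).
The state is a dict: "time_s": time; "joint_positions": joint angles; "joint_vel": joint speeds; "joint_efforts": joint torques, N m; "eef_pos": TCP position; "ee_rot": TCP orientation; "contact_force": force on the tool from outside, world axes, zero at the start; "torque": the same for the moment, N m; "finger_gap": finger opening in m.
Only numpy, scipy, OpenCV 4.12 (cv2) and the standard library are available. Lean on these libraries where they do the work, as an engineer would, in place of code of your own. Each camera call takes 0.05 s, during which the arm holds its last target. There are 200 camera calls.

## Working session

There is one attempt and no reset: what is moved stays moved. The work goes in short steps, Python scripts to look and compute and a tool call to move; the robot and the scene stay as the last step left them, time stands still between calls to the robot, and variables do not carry over. Pictures are saved under pics/ and viewed, about 8 in all and at most 12, crops included, and the job is handed in when it is done.

Besides the shell and the picture viewer there is one more tool, called after "Emit:" by a JSON object that holds its "op" and its "data". send_rows: Moves the arm, as the interface text tells. Its arguments: {"type":"object","properties":{"targets":{"type":"array","items":{"type":"array"}},"newtons":{"type":"number"}},"required":["targets"]}

```bash
mkdir -p pics
python3 - <<'E'
from plant import sensors, optics, arm
import cv2,numpy as np
for c in ("side","top"):
    s=optics.snapshot(c); cv2.imwrite(f"pics/{c}0.png",s["frame"][:,:,::-1])
    np.savez(f"{c}.npz",mtx=s["mtx"],pose=s["pose"]); print(c,s["mtx"].round(1).tolist(),s["pose"].round(3).tolist())
    for t in ("tray","press_tab","hinge","gate","gate_knob","stop","cassette0","cassette1","cassette2","dropper","timer","dish"):
        print(t,[(np.round(d["location"],3).tolist(),round(d["score"],2)) for d in optics.recognise(t,c)][:3])
st=sensors.get_state(); print({k:np.round(v,3).tolist() for k,v in st.items()})
E
```

```text
side [[620.9, 0.0, 312.8], [0.0, 620.9, 236.1], [0.0, 0.0, 1.0]] [[-0.966, -0.143, 0.214, 0.186], [-0.256, 0.454, -0.853, 1.445], [0.025, -0.879, -0.475, 0.961], [0.0, 0.0, 0.0, 1.0]]
tray [([0.615, -0.051, 0.124], 0.8)]
press_tab [([0.617, -0.053, 0.127], 0.63), ([0.575, -0.402, 0.053], 0.54), ([0.602, -0.096, 0.13], 0.19)]
hinge [([0.535, -0.283, 0.013], 0.6), ([0.611, -0.052, 0.121], 0.58)]
gate [([0.602, -0.095, 0.131], 0.86)]
gate_knob [([0.6, -0.094, 0.134], 0.56)]
stop [([0.598, 0.056, 0.027], 0.8)]
cassette0 [([0.646, -0.147, 0.123], 0.65), ([0.648, -0.18, 0.118], 0.51)]
cassette1 [([0.646, -0.147, 0.123], 0.65), ([0.648, -0.18, 0.118], 0.51)]
cassette2 [([0.646, -0.147, 0.123], 0.65), ([0.648, -0.18, 0.118], 0.51)]
dropper [([0.73, 0.016, 0.031], 0.77), ([0.646, -0.145, 0.122], 0.68)]
timer [([0.459, 0.039, 0.015], 0.58)]
dish [([0.536, -0.283, 0.013], 0.76)]
top [[456.4, 0.0, 329.9], [0.0, 456.4, 230.6], [0.0, 0.0, 1.0]] [[-0.015, -0.985, 0.17, 0.354], [-1.0, 0.014, -0.005, -0.039], [0.003, -0.17, -0.985, 1.18], [0.0, 0.0, 0.0, 1.0]]
tray [([0.617, -0.024, 0.114], 0.94)]
pr
[... 451 characters left out ...]
9], 0.56)]
cassette1 [([0.681, -0.346, 0.013], 0.87), ([0.644, -0.185, 0.118], 0.68), ([0.644, -0.148, 0.119], 0.56)]
cassette2 [([0.681, -0.346, 0.013], 0.87), ([0.644, -0.185, 0.118], 0.68), ([0.644, -0.148, 0.119], 0.56)]
dropper [([0.725, 0.001, 0.036], 0.46)]
timer [([0.456, 0.024, 0.017], 0.56)]
dish [([0.543, -0.292, 0.016], 0.78)]
{'time_s': 1.3, 'joint_positions': [-1.256, 0.087, 1.371, 0.0, 1.684, -0.103], 'joint_vel': [0.001, 0.001, 0.0, -0.001, 0.0, -0.0], 'joint_efforts': [0.0, -35.172, -31.346, -0.0, 0.0, -0.0], 'eef_pos': [0.223, -0.503, 0.248], 'ee_rot': [0.978, 0.207, 0.0, 0.0], 'contact_force': [-0.451, -0.392, 0.156], 'torque': [-0.053, 0.011, -0.013], 'finger_gap': 0.085}
```

View pics/top0.png

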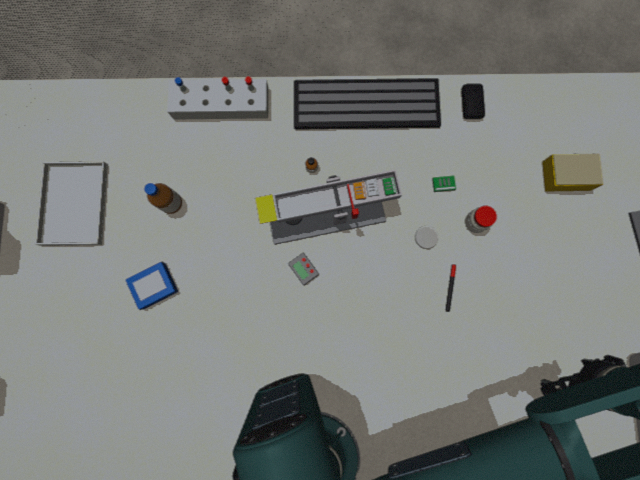

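View pics/side0.png

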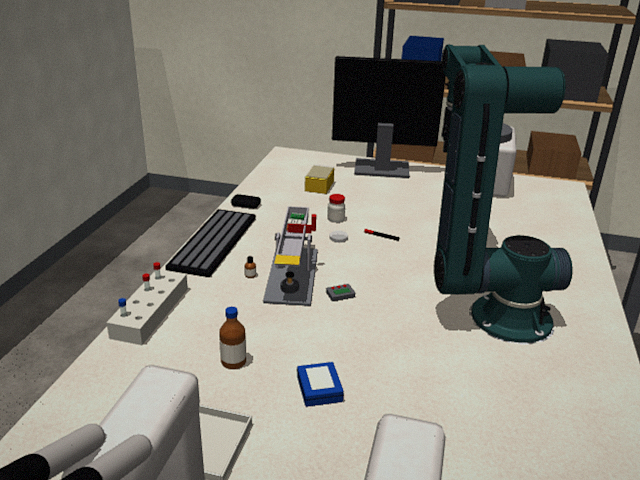

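```bash
cat > h.py <<'E'
import numpy as np,cv2
C={c:np.load(f"{c}.npz") for c in ("side","top")}
def proj(p,c):
    T=np.linalg.inv(C[c]["pose"]); q=(T[:3,:3]@np.atleast_2d(p).T).T+T[:3,3]; q=q@C[c]["mtx"].T; return q[:,:2]/q[:,2:]
def back(uv,z,c):
    P=C[c]["pose"]; d=P[:3,:3]@np.linalg.inv(C[c]["mtx"])@np.array([*uv,1.]); o=P[:3,3]; return o+d*(z-o[2])/d[2]
def tray(o,yaw,p,tilt=0):
    p=np.atleast_2d(p).astype(float); c,s=np.cos(tilt),np.sin(tilt)
    p=p@np.array([[c,0,s],[0,1,0],[-s,0,c]]).T
    c,s=np.cos(yaw),np.sin(yaw); return p@np.array([[c,-s,0],[s,c,0],[0,0,1]]).T+np.array([o[0],o[1],.11])
E
python3 - <<'E'
from h import *
from scipy.optimize import least_squares
obs=[]
for c,box in (("top",(240,160,420,260)),("side",(265,190,330,310))):
    im=cv2.imread(f"pics/{c}0.png"); hsv=cv2.cvtColor(im,cv2.COLOR_BGR2HSV)
    m=np.zeros(im.shape[:2],np.uint8); x0,y0,x1,y1=box; m[y0:y1,x0:x1]=1
    ye=((hsv[...,0]>22)&(hsv[...,0]<35)&(hsv[...,1]>140)&(hsv[...,2]>60)&(m>0))
    re=(((hsv[...,0]<6)|(hsv[...,0]>174))&(hsv[...,1]>140)&(hsv[...,2]>60)&(m>0))
    for n,k in (("y",ye),("r",re)):
        v,u=np.nonzero(k); print(c,n,len(u),u.mean().round(1),v.mean().round(1),u.min(),u.max(),v.min(),v.max())
        if n=="y":
            obs.append((c,(u.mean(),v.mean()),[.172,0,.028])); print(back((u.mean(),v.mean()),.138,c).round(4), cv2.minAreaRect(np.c_[u,v].astype(np.float32)))
# far end of tray: manual corners in the top picture later
    if c=="top":
        cr=cv2.resize(im[150:270,245:425],None,fx=4.4,fy=4.4,interpolation=cv2.INTER_CUBIC)
    else:
        cs=cv2.resize(im[190:310,250:350],None,fx=4.9,fy=4.9,interpolation=cv2.INTER_CUBIC)
cv2.imwrite("pics/topc.png",cr); cv2.imwrite("pics/sidec.png",cs)
E
```

```text
top y 436 265.8 208.8 256 276 195 222
[0.5882 0.104  0.138 ] ((265.80377197265625, 208.78680419921875), (25.923254013061523, 16.7702579498291), 79.3803482055664)
top r 89 349.9 207.6 302 358 184 259
side y 230 290.0 251.9 274 326 190 263
[0.5912 0.0707 0.138 ] ((299.84918212890625, 226.44097900390625), (23.604978561401367, 86.20068359375), 21.370620727539062)
side r 244 302.5 226.3 287 315 214 232
```

View pics/topc.png

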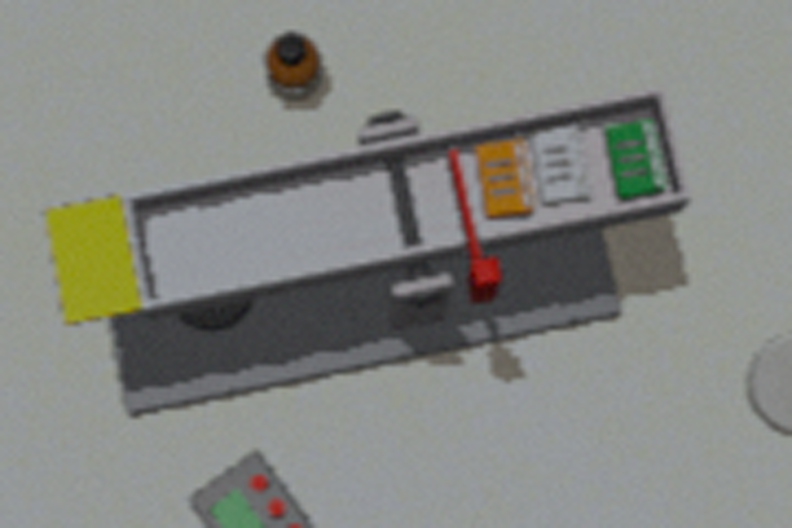

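View pics/sidec.png

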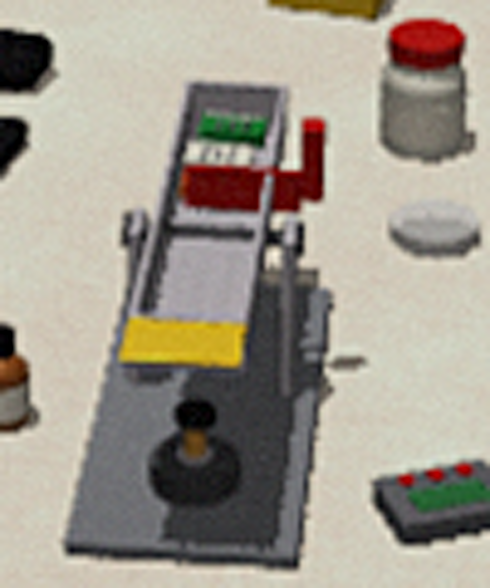

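Run:
```python
from h import *
from scipy.optimize import least_squares
top=[((47,210),[.193,-.032,.028]),((140,308),[.151,.032,.028]),((122,197),[.151,-.032,.028]),((67,322),[.193,.032,.028]),((657,95),[-.149,-.032,.028]),((687,205),[-.149,.032,.028])]
side=[((128,318),[.151,-.032,.028]),((246,325),[.151,.032,.028]),((122,357),[.193,-.032,.028]),((243,361),[.193,.032,.028]),((190,85),[-.149,-.032,.028]),((287,87),[-.149,.032,.028])]
O=[("top",np.array(a)/4.4+[245,150]-.4,b) for a,b in top]+[("side",np.array(a)/4.9+[250,190]-.4,b) for a,b in side]
for sel in ("top","side","both"):
    o=[k for k in O if sel in(k[0],"both")]
    f=lambda p:np.concatenate([(proj(tray(p[:2],p[2],b),c)[0]-uv) for c,uv,b in o])
    r=least_squares(f,[.617,-.06,1.74],loss="soft_l1"); print(sel,r.x.round(4),np.abs(r.fun).mean().round(2),r.fun.round(1))
x=r.x; o,y=x[:2],x[2]
for n,p in dict(tab=[.172,0,.028],tabin=[.165,0,.028]).items(): print(n,tray(o,y,p).round(4))
# knob top from the top picture -> tray frame
for c,uv in (("top",np.array([484,264])/4.4+[245,150]-.4),("side",np.array([314,120])/4.9+[250,190]-.4)):
    k=back(uv,.172,c); d=k[:2]-o; R=np.array([[np.cos(y),np.sin(y)],[-np.sin(y),np.cos(y)]]); print(c,"knob",k.round(4),"in tray",(R@d).round(4))
print("tray x,y axes",np.cos(y),np.sin(y))
s=back(np.array([195,475])/4.9+[250,190],.0,"side");print("stop foot",s)
```

```text
top [ 0.6189 -0.0641  1.7472] 0.82 [-1.1 -0.2  0.1  0.5 -0.4 -0.6 -1.1  0.7  2.7 -0.6  1.7  0.1]
side [ 0.6196 -0.0591  1.762 ] 0.48 [ 0.3  0.1  0.5 -0.  -0.4  0.2 -0.3  0.8 -0.6 -1.3  0.5 -0.7]
both [ 0.6195 -0.0626  1.7536] 0.81 [-1.7  0.1 -0.4  0.6 -1.1 -0.4 -1.6  0.9  1.9 -1.2  1.1 -0.5  0.3 -0.6
  0.4 -0.6 -0.5 -0.5 -0.5  0.2  0.2 -1.8  1.2 -1.1]
tab [[0.5882 0.1065 0.138 ]]
tabin [[0.5895 0.0996 0.138 ]]
top knob [ 0.5758 -0.1012  0.172 ] in tray [-0.03  0.05]
side knob [ 0.5723 -0.1005  0.172 ] in tray [-0.0286  0.0533]
tray x,y axes -0.18180643587838752 0.9833343377881186
stop foot [0.60288824 0.03075934 0.        ]
```

Emit:
{"op": "send_rows", "data": {"targets": [[[0,0,0],-0.15,0],[[0,0,0],-0.15,0],[[0,0,0],-0.15,0],[[0,0,0],-0.15,0],[[0,0,0],-0.15,0],[[0,0,0],-0.15,0],[[0,0,0],-0.15,0],[[0,0,0],-0.15,0],[[0,0,0],-0.136,0]], "newtons": 30}}

```text
time_s: 2.2
eef_pos: [0.2232, -0.5027, 0.2483]
ee_rot: [0.637, 0.771, -0.0, 0.0]
contact_force: [0.3, -0.4, -1.2]
finger_gap: 0.0003
```

Emit:
{"op": "send_rows", "data": {"targets": [[[2.4,3.3,0],0,0],[[2.4,3.3,0],0,0],[[2.4,3.3,0],0,0],[[2.4,3.3,0],0,0],[[2.4,3.3,0],0,0],[[2.4,3.3,0],0,0],[[2.4,3.3,0],0,0],[[2.4,3.3,0],0,0],[[2.4,3.3,0],0,0],[[2.4,3.3,0],0,0],[[2.4,3.3,0],0,0],[[2.4,3.3,0],0,0]]}}

```text
time_s: 3.4
eef_pos: [0.5611, -0.146, 0.2485]
ee_rot: [0.639, 0.769, -0.0, 0.0]
contact_force: [-0.3, -0.2, 0.2]
finger_gap: 0.0001
```

Emit:
{"op": "send_rows", "data": {"targets": [[[0,0,0],0,0],[[0,0,0],0,0]]}}

```text
time_s: 3.6
eef_pos: [0.5604, -0.1468, 0.2479]
ee_rot: [0.639, 0.769, -0.0, -0.0]
contact_force: [-0.2, 0.3, 0.4]
finger_gap: -0.0002
```

Emit:
{"op": "send_rows", "data": {"targets": [[[2.1,3.1,0],0,0],[[2.1,3.05,0],0,0],[[0,0,0],0,0],[[0,0,2],0,0],[[0,0,2],0,0],[[0,0,2],0,0],[[0,0,2],0,0],[[0,0,0],0,0]]}}

```text
time_s: 4.4
eef_pos: [0.6101, -0.0963, 0.1646]
ee_rot: [0.64, 0.768, -0.002, -0.003]
contact_force: [-0.4, 0.8, -0.3]
finger_gap: -0.0001
```

Run:
```python
from plant import optics
import cv2
a=optics.snapshot("top")["frame"][140:270,245:425,::-1]; b=optics.snapshot("side")["frame"][160:300,240:360,::-1]
f=lambda i:cv2.resize(i,(int(i.shape[1]*440/i.shape[0]),440),interpolation=cv2.INTER_CUBIC)
im=cv2.hconcat([f(a),f(b)]); print(im.shape); cv2.imwrite("pics/p1.png",cv2.resize(im,(800,int(im.shape[0]*800/im.shape[1]))))
```

```text
(440, 986, 3)
```

View pics/p1.png

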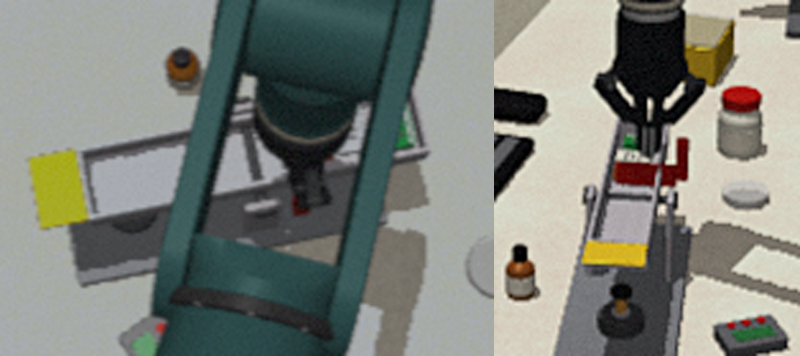

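Emit:
{"op": "send_rows", "data": {"targets": [[[0,-1,0],0,0],[[0,-0.7,0],0,0],[[0,-0.6,0],0,0],[[0,-0.6,0],0,0],[[0,-0.6,0],0,0],[[0,-0.6,0],0,0],[[0,-0.6,0],0,0],[[0,-0.6,0],0,0],[[0,-0.6,0],0,0],[[0,-0.6,0],0,0],[[0,-0.6,0],0,0],[[0,0,0],0,0]]}}

```text
time_s: 5.7
eef_pos: [0.5419, -0.108, 0.1681]
ee_rot: [0.64, 0.769, -0.001, -0.001]
contact_force: [0.2, 0.2, 0.5]
finger_gap: 0.0
```

Emit:
{"op": "send_rows", "data": {"targets": [[[0,-0.3,0],0,0],[[0,-0.3,0],0,0],[[0,0,0],0,0]]}}

```text
time_s: 6.0
eef_pos: [0.5372, -0.1089, 0.168]
ee_rot: [0.64, 0.769, 0.0, -0.0]
contact_force: [1.5, 0.1, -0.9]
finger_gap: 0.0
```

Emit:
{"op": "send_rows", "data": {"targets": [[[0,-0.3,0],0,0],[[0,-0.2,0],0,0],[[0,0,0],0,0]]}}

```text
time_s: 6.3
eef_pos: [0.5367, -0.1089, 0.1682]
ee_rot: [0.639, 0.769, 0.004, 0.004]
contact_force: [15.6, 1.9, -6.3]
finger_gap: -0.0001
```

Emit:
{"op": "send_rows", "data": {"targets": [[[0,-0.2,0],0,0],[[0,-0.2,0],0,0],[[0,0,0],0,0]]}}

```text
time_s: 6.6
eef_pos: [0.5363, -0.1089, 0.1687]
ee_rot: [0.639, 0.769, 0.008, 0.007]
contact_force: [26.1, 4.3, -11.1]
finger_gap: 0.0003
```

Emit:
{"op": "send_rows", "data": {"targets": [[[0,-0.2,0],0,0],[[0,-0.2,0],0,0],[[0,0,0],0,0]]}}

```text
time_s: 6.9
eef_pos: [0.5359, -0.1089, 0.1689]
ee_rot: [0.638, 0.77, 0.011, 0.01]
contact_force: [37.8, 5.2, -15.7]
finger_gap: -0.0002
```

Run:
```python
from plant import optics
import cv2
a=optics.snapshot("top")["frame"][140:270,245:425,::-1]; b=optics.snapshot("side")["frame"][160:300,240:360,::-1]
f=lambda i:cv2.resize(i,(int(i.shape[1]*440/i.shape[0]),440),interpolation=cv2.INTER_CUBIC)
im=cv2.hconcat([f(a),f(b)]); cv2.imwrite("pics/p2.png",cv2.resize(im,(800,int(im.shape[0]*800/im.shape[1]))))
```

```text
(no output)
```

View pics/p2.png

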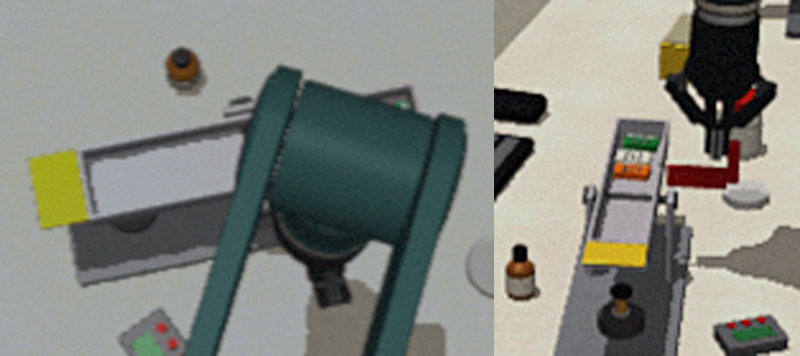

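Emit:
{"op": "send_rows", "data": {"targets": [[[0,1.2,0],0,0],[[0,1.2,0],0,0],[[0,0,-2],0,0],[[0,0,-2],0,0],[[0,0,0],0,0],[[0,0,0],0,0]]}}

```text
time_s: 7.6
eef_pos: [0.5477, -0.1071, 0.208]
ee_rot: [0.64, 0.769, -0.0, -0.0]
contact_force: [0.1, -0.8, -0.6]
finger_gap: 0.0005
```

Emit:
{"op": "send_rows", "data": {"targets": [[[3.4,1.3,0],0,0],[[3.4,1.3,0],0,0],[[3.4,1.3,0],0,0],[[3.4,1.3,0],0,0],[[3.4,1.3,0],0,0],[[3.4,1.3,0],0,0],[[0,0,2],0,0],[[0,0,2],0,0],[[0,0,0],0,0],[[0,0,0],0,0]]}}

```text
time_s: 8.6
eef_pos: [0.5867, 0.1075, 0.1667]
ee_rot: [0.64, 0.769, -0.001, -0.001]
contact_force: [-0.6, 0.2, 1.0]
finger_gap: -0.0001
```

Run:
```python
from plant import optics,sensors
import cv2,numpy as np
a=optics.snapshot("top")["frame"][140:270,245:425,::-1]; b=optics.snapshot("side")["frame"][160:300,240:360,::-1]
f=lambda i:cv2.resize(i,(int(i.shape[1]*440/i.shape[0]),440),interpolation=cv2.INTER_CUBIC)
im=cv2.hconcat([f(a),f(b)]); cv2.imwrite("pics/p3.png",cv2.resize(im,(800,int(im.shape[0]*800/im.shape[1]))))
print(np.round(sensors.get_state()["contact_force"],2))
```

```text
[-0.01 -0.01  0.59]
```

View pics/p3.png

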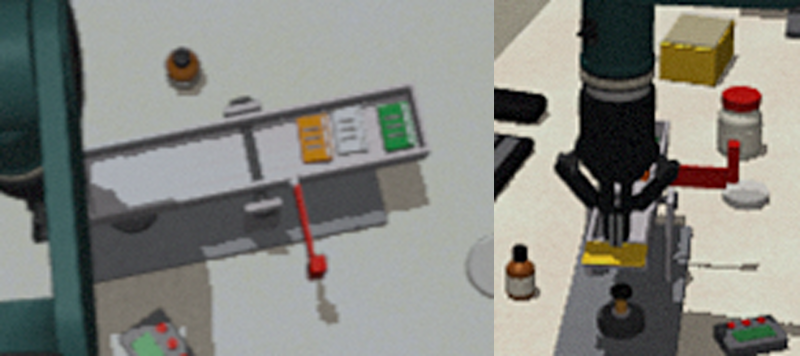

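Emit:
{"op": "send_rows", "data": {"targets": [[[0,0,0.5],0,0],[[0,0,0.4],0,0],[[0,0,0.3],0,0],[[0,0,0.3],0,0],[[0,0,0.3],0,0],[[0,0,0.4],0,0],[[0,0,0.4],0,0],[[0,0,0.4],0,0],[[0,0,0.4],0,0],[[0,0,0.4],0,0],[[0,0,0.4],0,0],[[0,0,0.2],0,0]]}}

```text
time_s: 9.9
eef_pos: [0.5878, 0.1079, 0.1239]
ee_rot: [0.64, 0.769, 0.0, 0.0]
contact_force: [0.7, 2.8, 4.1]
finger_gap: 0.0002
```

Emit:
{"op": "send_rows", "data": {"targets": [[[0,0,0],0,0]]}}

```text
time_s: 10.0
eef_pos: [0.5877, 0.1078, 0.124]
ee_rot: [0.64, 0.769, -0.0, 0.0]
contact_force: [0.8, 3.2, 4.8]
finger_gap: 0.0002
```

Run:
```python
from h import *
for z in np.arange(.03,.08,.005): print(round(z,3),((proj([.5986,.0505,z],"side")[0]+.4-[250,190])*4.9).round(0))
o=(.6195,-.0626)
for t in np.arange(.2,.5,.03): print(round(t,2),"tab z",tray(o,1.7536,[.172,0,.028],t)[0,2].round(4), "under115", round((.11-.115*np.tan(t)-.004/np.cos(t)),4))
```

```text
0.03 [195. 452.]
0.035 [195. 444.]
0.04 [195. 437.]
0.045 [195. 429.]
0.05 [195. 422.]
0.055 [195. 414.]
0.06 [195. 407.]
0.065 [195. 399.]
0.07 [195. 391.]
0.075 [195. 384.]
0.2 tab z 0.1033 under115 0.0826
0.23 tab z 0.0981 under115 0.079
0.26 tab z 0.0928 under115 0.0753
0.29 tab z 0.0876 under115 0.0715
0.32 tab z 0.0825 under115 0.0677
0.35 tab z 0.0773 under115 0.0638
0.38 tab z 0.0722 under115 0.0598
0.41 tab z 0.0671 under115 0.0557
0.44 tab z 0.0621 under115 0.0514
0.47 tab z 0.0571 under115 0.0471
```

Emit:
{"op": "send_rows", "data": {"targets": [[[0,0,0.4],0,0],[[0,0,0.4],0,0],[[0,0,0.4],0,0],[[0,0,0],0,0]]}}

```text
time_s: 10.4
eef_pos: [0.5877, 0.1073, 0.1117]
ee_rot: [0.64, 0.769, -0.0, 0.0]
contact_force: [0.7, 0.6, 3.9]
finger_gap: 0.0001
```

Emit:
{"op": "send_rows", "data": {"targets": [[[0,0,0.3],0,0],[[0,0,0.3],0,0],[[0,0,0.3],0,0],[[0,0,0.3],0,0],[[0,0,0.2],0,0],[[0,0,0],0,0]]}}

```text
time_s: 11.0
eef_pos: [0.5877, 0.1076, 0.0989]
ee_rot: [0.64, 0.769, -0.0, 0.0]
contact_force: [-0.6, -0.3, 7.8]
finger_gap: 0.0001
```

Emit:
{"op": "send_rows", "data": {"targets": [[[0,0,0],0,0]]}}

```text
time_s: 11.1
eef_pos: [0.5877, 0.1076, 0.099]
ee_rot: [0.64, 0.769, -0.0, 0.0]
contact_force: [-1.9, -0.5, 7.3]
finger_gap: -0.0
```

Emit:
{"op": "send_rows", "data": {"targets": [[[0,0,0],0,0]]}}

```text
time_s: 11.2
eef_pos: [0.5877, 0.1076, 0.099]
ee_rot: [0.64, 0.769, -0.0, 0.0]
contact_force: [-1.6, -0.6, 7.5]
finger_gap: 0.0002
```

Emit:
{"op": "send_rows", "data": {"targets": [[[0,0,0],0,0]]}}

```text
time_s: 11.3
eef_pos: [0.5877, 0.1076, 0.099]
ee_rot: [0.64, 0.769, -0.0, 0.0]
contact_force: [-1.2, -0.5, 7.4]
finger_gap: -0.0001
```

Run:
```python
from plant import optics,sensors
import cv2,numpy as np
a=optics.snapshot("top")["frame"][140:270,245:425,::-1]; b=optics.snapshot("side")["frame"][160:300,240:360,::-1]
f=lambda i:cv2.resize(i,(int(i.shape[1]*440/i.shape[0]),440),interpolation=cv2.INTER_CUBIC)
im=cv2.hconcat([f(a),f(b)]); cv2.imwrite("pics/p4.png",cv2.resize(im,(800,int(im.shape[0]*800/im.shape[1]))))
s=sensors.get_state();print(np.round(s["contact_force"],2),s["eef_pos"])
```

```text
[-0.38 -0.26  8.79] [0.58770015 0.10761823 0.09896789]
```

View pics/p4.png

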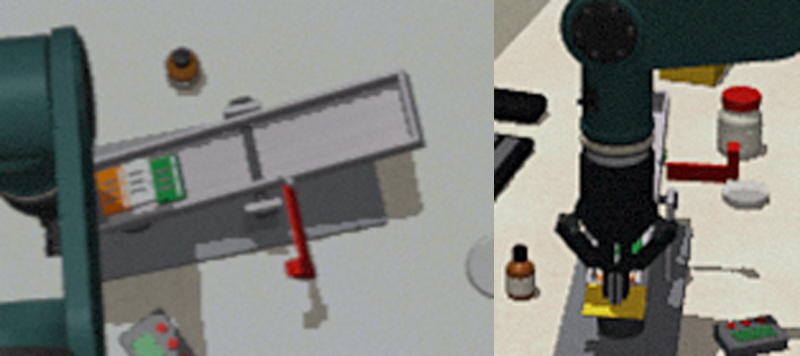

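Emit:
{"op": "send_rows", "data": {"targets": [[[0,0,0.1],0,0],[[0,0,0],0,0],[[0,0,0],0,0]]}}

```text
time_s: 11.7
eef_pos: [0.5878, 0.1076, 0.0986]
ee_rot: [0.64, 0.769, 0.0, 0.0]
contact_force: [-1.6, -0.2, 9.9]
finger_gap: 0.0003
```

Emit:
{"op": "send_rows", "data": {"targets": [[[0,0,0],0,0]]}}

```text
time_s: 11.8
eef_pos: [0.5878, 0.1077, 0.0986]
ee_rot: [0.64, 0.769, 0.0, 0.0]
contact_force: [-2.2, -0.4, 10.2]
finger_gap: 0.0005
```

Emit:
{"op": "send_rows", "data": {"targets": [[[0,0,0],0,0]]}}

```text
time_s: 11.9
eef_pos: [0.5878, 0.1076, 0.0986]
ee_rot: [0.64, 0.769, 0.0, 0.0]
contact_force: [-1.0, -0.6, 9.8]
finger_gap: 0.0
```

Emit:
{"op": "send_rows", "data": {"targets": [[[0,0,0.02],0,0],[[0,0,0],0,0],[[0,0,0],0,0],[[0,0,0],0,0],[[0,0,0],0,0],[[0,0,0],0,0],[[0,0,0],0,0],[[0,0,0],0,0],[[0,0,0],0,0],[[0,0,0],0,0],[[0,0,0],0,0],[[0,0,0],0,0]]}}

```text
time_s: 13.1
eef_pos: [0.5878, 0.1076, 0.0985]
ee_rot: [0.64, 0.769, 0.0, 0.0]
contact_force: [-2.6, -1.2, 10.2]
finger_gap: -0.0
```

Emit:
{"op": "send_rows", "data": {"targets": [[[0,0,0],0,0],[[0,0,0],0,0],[[0,0,0],0,0],[[0,0,0],0,0],[[0,0,0],0,0],[[0,0,0],0,0],[[0,0,0],0,0],[[0,0,0],0,0],[[0,0,0],0,0],[[0,0,0],0,0]]}}

```text
time_s: 14.1
eef_pos: [0.5878, 0.1076, 0.0985]
ee_rot: [0.64, 0.769, 0.0, 0.0]
contact_force: [-2.6, -0.9, 10.6]
finger_gap: -0.0002
```

Run:
```python
from plant import optics,sensors
import numpy as np
F=[]
for _ in range(8): optics.snapshot("top"); F.append(sensors.get_state()["contact_force"])
print(np.mean(F,0).round(2),np.std(F,0).round(2))
for t in ("cassette0","tray"): print(t,[(np.round(d["location"],3).tolist(),round(d["score"],2)) for d in optics.recognise(t,"top")])
```

```text
[-1.96 -0.74 10.05] [0.37 0.39 0.38]
cassette0 [([0.682, -0.343, 0.013], 0.76), ([0.604, 0.041, 0.084], 0.67), ([0.605, 0.066, 0.08], 0.47)]
tray [([0.629, -0.093, 0.126], 0.75), ([0.607, 0.013, 0.09], 0.27)]
```

Emit:
{"op": "send_rows", "data": {"targets": [[[0,0,0.04],0,0],[[0,0,0],0,0],[[0,0,0],0,0],[[0,0,0],0,0],[[0,0,0],0,0],[[0,0,0],0,0],[[0,0,0],0,0],[[0,0,0],0,0],[[0,0,0],0,0],[[0,0,0],0,0],[[0,0,0],0,0],[[0,0,0],0,0]]}}

```text
time_s: 15.8
eef_pos: [0.5878, 0.1076, 0.0983]
ee_rot: [0.64, 0.769, 0.0, 0.001]
contact_force: [-2.5, -0.2, 10.5]
finger_gap: 0.0
```

Emit:
{"op": "send_rows", "data": {"targets": [[[0,0,-0.1],0,0],[[0,0,-0.2],0,0],[[0,0,-0.3],0,0],[[0,0,-0.3],0,0],[[0,0,-0.3],0,0],[[0,0,-0.3],0,0],[[0,0,-0.3],0,0],[[0,0,-0.3],0,0],[[0,0,-0.3],0,0],[[0,0,-0.3],0,0],[[0,0,-0.3],0,0],[[0,0,-0.3],0,0]]}}

```text
time_s: 17.0
eef_pos: [0.5875, 0.1076, 0.1298]
ee_rot: [0.64, 0.769, -0.0, -0.0]
contact_force: [-0.8, 2.2, 3.2]
finger_gap: -0.0
```

Emit:
{"op": "send_rows", "data": {"targets": [[[0,0,-0.3],0,0],[[0,0,-0.3],0,0],[[0,0,-0.3],0,0],[[0,0,-0.2],0,0],[[0,0,-0.2],0,0],[[0,0,-0.2],0,0],[[0,0,-0.1],0,0],[[0,0,0],0,0]]}}

```text
time_s: 17.8
eef_pos: [0.5879, 0.1076, 0.1459]
ee_rot: [0.64, 0.769, 0.0, 0.0]
contact_force: [0.5, -1.2, 2.6]
finger_gap: -0.0002
```

Slow through level.

Emit:
{"op": "send_rows", "data": {"targets": [[[0,0,-0.1],0,0],[[0,0,-0.1],0,0],[[0,0,-0.1],0,0],[[0,0,-0.1],0,0],[[0,0,-0.1],0,0],[[0,0,-0.1],0,0],[[0,0,-0.1],0,0],[[0,0,-0.1],0,0],[[0,0,-0.1],0,0],[[0,0,-0.1],0,0],[[0,0,-0.1],0,0],[[0,0,-0.1],0,0]]}}

```text
time_s: 19.0
eef_pos: [0.5872, 0.108, 0.1571]
ee_rot: [0.639, 0.769, -0.0, -0.001]
contact_force: [0.6, 0.5, 0.4]
finger_gap: -0.0002
```

Emit:
{"op": "send_rows", "data": {"targets": [[[0,0,-0.1],0,0],[[0,0,-0.1],0,0],[[0,0,-0.1],0,0],[[0,0,0],0,0]]}}

```text
time_s: 19.4
eef_pos: [0.5877, 0.1078, 0.1609]
ee_rot: [0.64, 0.769, 0.0, 0.0]
contact_force: [0.0, 0.2, -0.8]
finger_gap: 0.0001
```

Emit:
{"op": "send_rows", "data": {"targets": [[[0,0,-1],0,0],[[0,0,-3],0,0],[[0,0,-3],0,0],[[2,-3,0],0,0],[[2,-3,0],0,0],[[2,-3,0],0,0],[[2,-3,0],0,0],[[0,0,0],0,0],[[0,0,0],0,0],[[0,0,0],0,0]]}}

```text
time_s: 20.4
eef_pos: [0.4559, 0.1644, 0.2313]
ee_rot: [0.64, 0.769, 0.0, 0.001]
contact_force: [-0.4, 0.6, -0.9]
finger_gap: -0.0001
```

Run:
```python
from plant import optics,sensors
import cv2,numpy as np
a=optics.snapshot("top")["frame"][140:270,245:425,::-1]; b=optics.snapshot("side")["frame"][160:300,240:360,::-1]
f=lambda i:cv2.resize(i,(int(i.shape[1]*440/i.shape[0]),440),interpolation=cv2.INTER_CUBIC)
im=cv2.hconcat([f(a),f(b)]); cv2.imwrite("pics/p5.png",cv2.resize(im,(800,int(im.shape[0]*800/im.shape[1]))))
s=sensors.get_state();print(np.round(s["contact_force"],2),s["eef_pos"],s["time_s"])
```

```text
[-0.7  -0.59  0.51] [0.4560125  0.16419614 0.2307755 ] 20.5
```

View pics/p5.png

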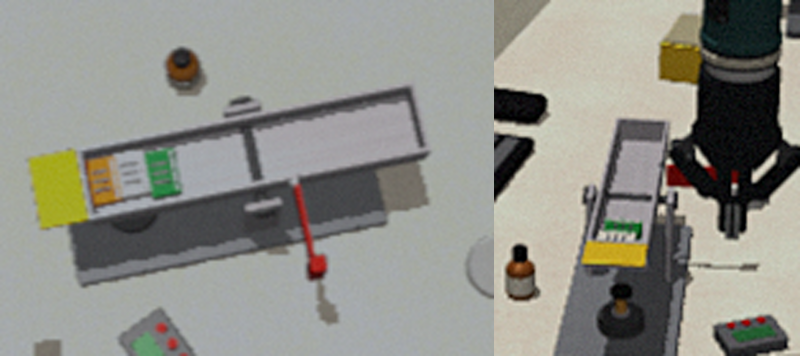

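The tray is level. The three cassettes lie flat at the tab end (about 102–162, 175 in the left half), the gate is open (knob at 317, 265), and the arm touches nothing.

```bash
python3 -c "
from plant import arm; print(arm.finish_job())"
```

```text
the job is handed in; nothing more can be done
None
```

The job is done and handed in at about 20.5 s of the 51 s allowed; the system reports no verdict.

- **Gate:** I pushed it open with closed fingers until it hit its stop. The wrist force rose from about 2 N to 38 N there because I kept stepping to make sure.
- **Press:** I pressed the tab down in small steps and held it on the buffer for about 4 s at roughly 10 N. By the given figures that puts about 6–7 N on the pad; I could not measure the pad force directly. The picture taken at first contact showed all three cassettes already in the tab half.
- **Rise:** I let the tray up under the finger at no more than 3 cm/s, and at 1 cm/s through level.
- **Last check:** The final pictures show the tray level, the gate open, and all three cassettes flat at the tab end. The dropper, timer and buffer post look unmoved, and the arm was clear with only force-sensor noise. The slide box, reagent bottle and most of the pen were outside the cropped final pictures, but the arm never went near them at low height.

My two camera fits of the tray differed by about 5 mm along its length. The buffer also met the tray about 13 mm higher at the tab than I had estimated from the picture. Neither caused any trouble.

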